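# Bolt the lid of the workshop chest shut

## Robot

A 7-joint arm with a two-finger parallel gripper is mounted at the origin on the work surface. World frame = base frame: x ahead of the robot, y to its left, z up, the work surface at z = 0. Lengths are in mm, angles in rad, forces in N, time in s.
With the tool pointing down it reaches from about 425 to 1025 mm from the base axis. Payload 9.4 kg.
Tool frame: the origin (TCP) lies midway between the tips of the shut fingers; the grasp point (between the pads) lies 19 mm behind it; z points along the fingers, y is the line along which they close (so a half turn about z gives the same grasp; the last joint's range is limited). The gripper opens to 85 mm and grips with 20 to 120 N. Pads are 22 mm wide; open, the fingers measure 114 mm over their backs; the gripper's body (76 mm by 85 mm) begins 54 mm behind the grasp point. The pads swing forward as they close: fully open they stand 13 mm farther back than shut.
Start: joints at [-1.427, 0.599, -0.003, 1.599, 0.002, 0.943, -0.08], TCP at [158.787, 707.397, 231.275] pointing down, gripper open.
Joint ranges: [-2.57, 2.57], [-0.35, 1.97], [-1.29, 1.29], [0.11, 2.56], [-1.05, 4.19], [0.11, 1.86], [-2.63, 2.63]. Speed limits (rad/s): [2.22, 2.22, 3.01, 3.01, 3.14, 3.14, 3.14].

## Interface

Orientations are given as a unit quaternion [x, y, z, w].
In Python, from cell import * gives the robot as it stands.
- The arm moves only by the shell command python3 -m pendant 'ROWS'. ROWS is JSON, a list of rows, each a list of 5 numbers: the shift along the tool's x, y, z in m, then the turn about the tool's z in rad, then the opening, from 0 (shut) to 1 (fully open). A call has 1 to 12 rows; each row shifts and turns the commanded pose from where the row before left it, along the tool's axes as they then stand; what a row does not reach is not made up. A row lasts 1/10 s, in which the tool goes at most 50 mm and 8.59 degrees, less where a joint would pass 70% of its speed; a pose out of reach is approached as far as the arm can. A call with a gripper value outside its range is refused whole. The fingers move at their own pace and stop on an object; the grip force is fixed at half the most. Time passes only in rows, so rows that do not move let the fingers close. It gives the time, the measured TCP pose, the force, the opening and the grip force at its end, in the units of the state.
- get_state(): the state, without advancing time (a new reading comes with each control period).
- grab_frame(name): name is "scene" or "top" or "wrist"; returns the picture (384x512x3 uint8, red, green, blue); there is no depth.
- calibration(name): a dict with "K" (3x3 intrinsics, pixels), "R" (3x3) and "t" (3): a world point X has camera coordinates R X + t; the wrist camera has in their place "mount" (4x4, takes a point from camera to tool coordinates, whose origin is the TCP and whose axes are the flange's). Camera axes: x right, y down, z forward; pixel columns grow to the right and rows downward; lengths in mm; the calibration is good to about 2 mm. The wrist camera is an equidistant fisheye: a pixel r from the principal point sees the ray r / f radians off the axis. A picture is of the moment at which its call begins: read the wrist's pose just before it. calibration takes no time and is no camera call.
- finish_job(): hands the job in; it is judged then, once.
Trained networks look in the newest picture that a camera, given by its name, has taken for a name from the list of things; names that differ only in an ending like _2 or _b are one class to them, and where a whole thing is asked for, a point or a joint stands for the part that bears it (a point fixed in the world has none). Each returns a list of dicts, best first, with "score" (0 to 1); they miss things now and then, are a little off and sometimes report something else, mostly with a low value. They report only what shows in the picture. A call takes as long as a camera call.
- silhouettes(name, camera): "region" (384x512 bool, what is visible of it) and "box" ([left, top, width, height] in pixels, round what is visible of it).
The state is a dict: "time_s": time; "qpos": joint angles; "qd": joint speeds; "effort": joint torques, N m; "tool_pos": TCP position; "ee_rot": TCP orientation; "ft_force": force on the tool from outside, world axes, zero at the start; "ft_torque": the same for the moment, N m; "finger_gap": opening from 0.0 (shut) to 1.0 (fully open); "grasp_force": force on a finger pad.
Only numpy, scipy, OpenCV 4.12 (cv2) and the standard library are available. Lean on these libraries where they do the work, as an engineer would, in place of code of your own. Each camera call takes 0.05 s, during which the arm holds its last target. There are 200 camera calls.

## Task

Bolt the wooden chest shut with the barrel bolt on its lid: stand the bolt's handle up, press the lid down against its springy seal so that the bolt can pass under the bridge of the keeper, slide it fully home, then lay the handle down into the front notch so that the bolt cannot slide back. Let go of it, and leave the other things where they lie.

Things in the scene. Friction and masses are not known exactly. Their poses are not given: they have to be found in the camera images.
- chest: Fixed wooden chest, 280 (x) x 320 (y) x 150 mm high. Origin at the centre of its underside; x points from its front to its rear, y to its left, z up. The front 85 mm of its top (x = -140 to -55) is a fixed board that carries the keeper; the rest is the hinged lid, which carries the bolt.
- lid (a joint): Angle (rad) of the lid on its hinge at the chest's rear edge (chest x = +136 mm, z = 150 mm). As found about -0.01: it rests on a springy seal, front edge about 7 mm proud of the fixed board. At -0.0455 it is down on its stop, flush with the board (z = 150 mm). Pressing it right down takes 8 to 14 N at the handle (about 4 mm of travel there); let go, it springs up until the bolt holds it.
- bolt (a joint): Travel (m) of the bolt along its track on the lid, toward the chest's front (chest -x): 0 drawn back, 0.041 fully home on its end stop. Steel rod 13 mm thick; about 2 N of friction, stays where it is left. Its square-cut end meets the keeper at about 0.019 and is blocked there unless the lid is down; it then passes under the bridge with 1.8 mm to spare.
- bolt_handle (a joint): Angle (rad) of the handle about the rod: 0 stands straight up from the lid, positive leans to the chest's left (+y); stops at -0.35 and 1.05 (60 degrees, lying). It can lie only in the wide rear notch (travel 0 to 0.010), where it starts, or in the front notch (travel above 0.038); between them a land keeps it within about -0.3 to 0.3. Light friction; it stays where it is put.
- stem_root (a point): Point on the rod's axis where the handle's stem (8 mm thick) springs from it, 14 mm above the lid's face; it moves with the bolt. The handle swings about the line through it along the chest's x.
- ball (a point): Centre of the steel ball, 20 mm in diameter, at the handle's end, 42 mm from the rod's axis: lying, 35 mm above the lid and 36 mm left of the rod; upright, 56 mm above the lid. Smooth: swung while pinched it slips out, so swing it by pushing the ball sideways; standing still it can be pinched and pressed. Clips and cheeks of the track: up to 24 mm high, 12 mm to either side of the rod.
- nose (a point): Centre of the front end face of the bolt's rod.
- keeper (a point): Centre of the opening under the keeper's bridge, on the line of the rod when the lid is right down. The keeper is a steel staple on the fixed board, in the middle of the chest's width: bridge 12 mm along x, opening 17 mm wide, reaching 8.3 mm above this point. Its axes are the chest's. Fully home the bolt's end stands 15 mm past this point.
- blank_a: Catapult blank, a Y of light wood 150 mm long, 12 mm thick, on the bench to the left. Origin: underside.
- pencil: Flat carpenter's pencil, 105 x 14 x 8 mm, lying on the right of the chest's front board. Origin: middle of its underside.
- sanding_block: Cork sanding block 35 x 65 x 28 mm on the left of the chest's front board. Origin: centre of its underside.
- blank_b: Another catapult blank, like the first, on the bench to the right. Origin: underside.
- tape_roll: Roll of tape, 104 mm across, 50 mm high, on the bench. Origin: centre of its underside.
- screwdriver: Screwdriver lying on the bench. Origin: underside.
- screw_dish: Low round steel dish, 100 mm across, 28 mm high, on the bench. Origin: centre of its underside.
- glue_bottle: Glue bottle, 60 mm across, 170 mm high. Origin: centre of its underside.

How it is judged (in metres and radians):
On the way, in this order (a step that is already met when the one before it is completed fails the run):
1. the handle is raised out of the rear notch (value of joint bolt_handle below 0.4 rad), for 0.1 s.
2. the bolt's end is under the bridge of the keeper and through it (x of nose in the frame of keeper below -0.01 m and z of nose in the frame of keeper between -0.005 and 0.0045 m), for 0.2 s.
At the end, for the whole second after the job is handed in: The bolt is home (travel over 36 mm), its end at least 10 mm past the middle of the keeper and under its bridge (height within about 4.5 mm of the opening's centre), the handle lies in the front notch (leaning over 0.75 rad), the lid is held down, and all is at rest (all of step 2 and value of joint bolt above 0.036 m and value of joint bolt_handle above 0.75 rad and velocity of joint bolt_handle between -0.05 and 0.05 rad/s and velocity of joint bolt between -0.01 and 0.01 m/s and value of joint lid below -0.025 rad); the robot touches nothing.
It fails at once if one of the other things is shifted by more than 30 mm (distance of any of pencil, blank_a, blank_b, sanding_block, tape_roll, screwdriver, screw_dish, glue_bottle from where it was at the start of the episode above 0.03 m).
It also fails if it takes over 51 s, if anything falls off the work surface, if the arm or the gripper's body presses on something with over 40 N, if the wrist force passes 120 N, or if a joint passes its speed limit or range.

## Working session

There is one attempt and no reset: what is moved stays moved. The work goes in short steps, Python scripts to look and compute and a shell command to move; the robot and the scene stay as the last step left them, time stands still between calls to the robot, and variables do not carry over. Pictures are saved under pics/ and viewed, at most 11 in all, crops included, and the job is handed in when it is done.

```bash
mkdir -p pics; cat > h.py <<'E'
from cell import *
import numpy as np, cv2
from scipy.spatial.transform import Rotation as Ro
def ray(cam,u,v):
    c=calibration(cam);K=np.array(c["K"]);R=np.array(c["R"]);t=np.array(c["t"])
    d=R.T@np.linalg.solve(K,[u,v,1.]);return -R.T@t,d
def atz(cam,u,v,z):
    o,d=ray(cam,u,v);return o+d*(z-o[2])/d[2]
def proj(cam,X):
    c=calibration(cam);p=np.array(c["R"])@X+np.array(c["t"]);q=np.array(c["K"])@p;return q[:2]/q[2]
def save(n,im,box=None,s=1):
    if box: im=im[box[1]:box[3],box[0]:box[2]]
    cv2.imwrite("pics/"+n+".png",cv2.resize(im[:,:,::-1],None,fx=s,fy=s,interpolation=cv2.INTER_CUBIC))
E
python3 - <<'E'
from h import *
s=get_state();print(s["time_s"],s["tool_pos"],s["ee_rot"],s["ft_force"])
a=grab_frame("top");b=grab_frame("scene")
im=np.hstack([a,b]);save("a",a,s=1.5);save("b",b,s=1.5)
for cam in("top","scene"):
  c=calibration(cam);print(cam,np.round(-np.array(c["R"]).T@np.array(c["t"])),np.array(c["K"])[0,0])
  for n in("chest","bolt","bolt_handle","ball","keeper"):
    for r in silhouettes(n,cam)[:2]:
        m=r["region"];y,x=np.nonzero(m);print(cam,n,round(r["score"],2),r["box"],x.mean().round(1),y.mean().round(1))
E
```

```text
0.0 [158.71700613 706.95793416 230.45184987] [ 1.10146005e-01  9.93915137e-01 -7.47175620e-04  3.59447412e-06] [ 0.25103261 -0.54231099  1.26828159]
top [ 349.  -24. 1438.] 459.4545162122807
top chest 0.66 [166.8, 99.8, 115.5, 107.5] 225.3 150.9
top bolt 0.77 [205.7, 128.5, 22.5, 35.0] 220.2 139.9
top bolt_handle 0.57 [204.9, 130.0, 17.2, 5.8] 212.7 132.4
top keeper 0.86 [164.4, 96.4, 125.5, 109.5] 225.5 151.4
scene [1108.  529. 1102.] 426.54550616063545
scene chest 0.72 [177.1, 163.8, 155.0, 151.4] 252.2 238.0
scene chest 0.34 [134.7, 162.9, 23.7, 45.3] 146.8 186.4
scene bolt 0.69 [358.2, 258.8, 28.6, 54.2] 377.5 286.3
scene bolt 0.51 [240.6, 205.3, 25.6, 26.9] 251.0 221.9
scene bolt_handle 0.52 [248.9, 222.6, 11.2, 11.4] 252.3 227.6
scene ball 0.56 [248.0, 225.2, 10.0, 7.6] 252.2 227.5
scene keeper 0.76 [178.1, 164.1, 152.5, 151.1] 252.3 238.0
scene keeper 0.49 [241.3, 212.3, 18.1, 19.6] 249.0 224.2
```

View pics/a.png

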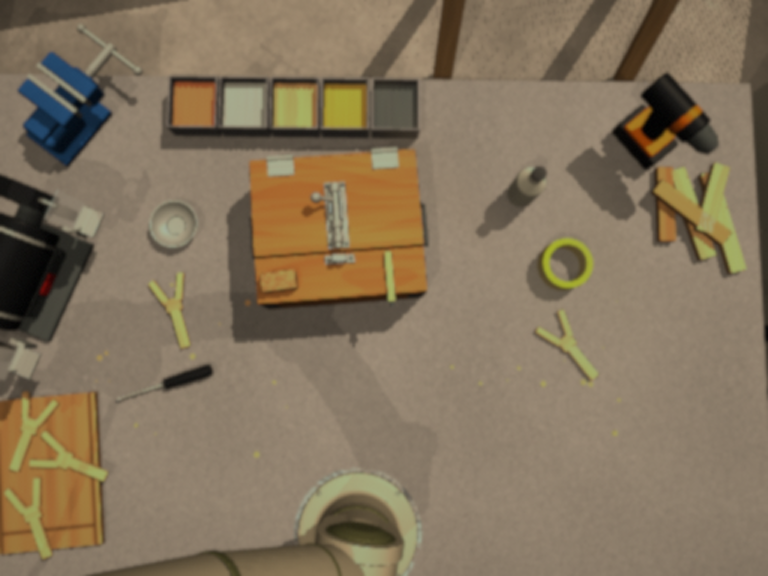

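View pics/b.png

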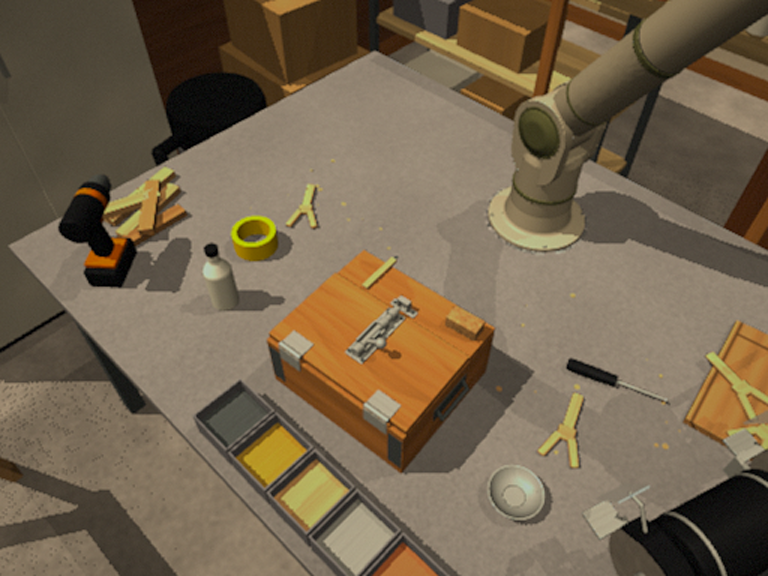

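The top picture shows the chest with its rod running along about u=337, v=183–247 (in the 1.5x view). The ball is at (315,197), the keeper at (340,260), the cork block at front left and the pencil at front right. The scene picture agrees, with the ball at about (380,342).

```bash
python3 - <<'E'
from h import *
f=lambda u,v,z:np.round(atz("top",u/1.5,v/1.5,z),1)
print("ball top",f(315,197,192),"scene",np.round(atz("scene",380/1.5,342/1.5,192),1), np.round(atz("scene",252.2,227.5,192),1))
L=f(254,256,153);R=f(425,247,153);print("seam",L,R,np.linalg.norm(L-R))
FL=f(258,303,150);FR=f(427,292,150);print("front",FL,FR)
print("hinge",f(250,157,150),f(415,150,150))
d=(L-R)+(FL-FR);print("yaw",np.degrees(np.arctan2(-d[0],d[1])))
print("keeper",f(340,260,170),"rod rear",f(335,184,172),"rod front",f(341,247,172))
a=grab_frame("top");save("c",a,(190,105,260,195),8)
E
```

```text
ball top [644.4  82.1 192. ] scene [642.3  81.1 192. ] [643.2  77.9 192. ]
seam [539.5 197.9 153. ] [ 559.6 -123.6  153. ] 322.12770759436387
front [451.2 188.5 150. ] [ 474.5 -127.6  150. ]
hinge [731.1 211.3 150. ] [ 748.5 -104.6  150. ]
yaw 3.8939885411849966
keeper [530.9  35.6 170. ] rod rear [674.4  46.8 172. ] rod front [555.  34. 172.]
```

View pics/c.png

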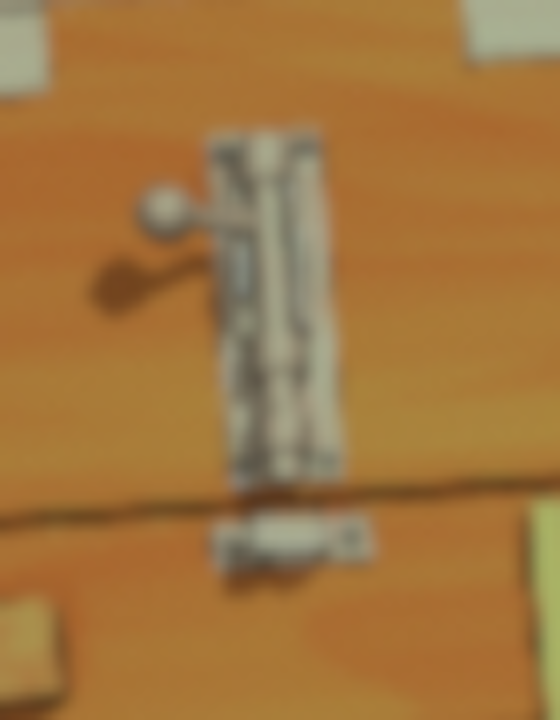

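Ball at about (644, 81, 189), consistent in both cameras. Chest yaw is about 4.1°. Next I plan the approach to 35 mm left of the ball, with the tool's y axis along the chest's x.

```bash
cat >> h.py <<'E'
YAW=np.radians(4.1);CX=np.array([np.cos(YAW),np.sin(YAW),0]);CY=np.array([-np.sin(YAW),np.cos(YAW),0])
def plan(target,turn,n):
    s=get_state();R=Ro.from_quat(s["ee_rot"]);p=np.array(s["tool_pos"]);D=(np.array(target)-p)/n/1000;out=[]
    for i in range(n):
        out.append(np.round(np.r_[R.inv().apply(D),turn/n],4).tolist());R=R*Ro.from_rotvec([0,0,turn/n])
    return out
def yawerr():
    y=Ro.from_quat(get_state()["ee_rot"]).apply([0,1,0]);a=np.arctan2(y[1],y[0])-YAW;return a
E
python3 - <<'E'
from h import *
e=yawerr();print(e)
for r in plan([641.5,116,290],e,18):print(r)
E
```

```text
1.278402587628594
[-0.0334, -0.0262, -0.0033, 0.071]
[-0.0351, -0.0237, -0.0033, 0.071]
[-0.0367, -0.0212, -0.0033, 0.071]
[-0.0381, -0.0185, -0.0033, 0.071]
[-0.0394, -0.0158, -0.0033, 0.071]
[-0.0404, -0.0129, -0.0033, 0.071]
[-0.0412, -0.0101, -0.0033, 0.071]
[-0.0418, -0.0071, -0.0033, 0.071]
[-0.0422, -0.0041, -0.0033, 0.071]
[-0.0424, -0.0011, -0.0033, 0.071]
[-0.0424, 0.0019, -0.0033, 0.071]
[-0.0421, 0.0049, -0.0033, 0.071]
[-0.0417, 0.0079, -0.0033, 0.071]
[-0.041, 0.0108, -0.0033, 0.071]
[-0.0401, 0.0137, -0.0033, 0.071]
[-0.0391, 0.0165, -0.0033, 0.071]
[-0.0378, 0.0192, -0.0033, 0.071]
[-0.0363, 0.0219, -0.0033, 0.071]
```

```bash
python3 -m pendant '[[-0.033,-0.026,-0.02,0.071,0],[-0.035,-0.024,-0.02,0.071,0],[-0.037,-0.021,-0.02,0.071,0],[-0.038,-0.0185,0,0.071,0],[-0.039,-0.016,0,0.071,0],[-0.04,-0.013,0,0.071,0],[-0.041,-0.01,0,0.071,0],[-0.042,-0.007,0,0.071,0],[-0.042,-0.004,0,0.071,0]]'; python3 - <<'E'
from h import *
print(get_state()["qpos"]);e=yawerr();print(e)
for r in plan([641.5,116,270],e,9):print(r)
E
```

```text
time_s: 1.55
tool_pos: [400.0, 411.1, 291.6]
ee_rot: [0.418, 0.908, 0.0, 0.0]
ft_force: [0.6, 0.6, -0.7]
finger_gap: -0.003
grasp_force: 0.0
[-1.0481539   0.3539917   0.20488575  1.89371591 -0.09009244  0.90196324
 -0.09152824]
0.6366573590713711
[-0.0424, -0.001, 0.0024, 0.0707]
[-0.0423, 0.002, 0.0024, 0.0707]
[-0.0421, 0.005, 0.0024, 0.0707]
[-0.0416, 0.008, 0.0024, 0.0707]
[-0.0409, 0.0109, 0.0024, 0.0707]
[-0.0401, 0.0138, 0.0024, 0.0707]
[-0.039, 0.0166, 0.0024, 0.0707]
[-0.0377, 0.0193, 0.0024, 0.0707]
[-0.0363, 0.0219, 0.0024, 0.0707]
```

```bash
python3 -m pendant '[[-0.042,-0.001,0.002,0.071,0],[-0.042,0.002,0.002,0.071,0],[-0.042,0.005,0.002,0.071,0],[-0.0416,0.008,0.002,0.071,0],[-0.041,0.011,0.002,0.071,0],[-0.04,0.014,0.002,0.071,0],[-0.039,0.0165,0.002,0.071,0],[-0.038,0.019,0.002,0.071,0],[-0.036,0.022,0.002,0.07,0],[0,0,0,0,0],[0,0,0,0,0]]'; python3 - <<'E'
from h import *
c=calibration("wrist");print(c)
s=get_state();w=grab_frame("wrist");save("w1",w,s=1.4);print(yawerr(),s["qpos"])
K=np.array(c["K"]);M=np.array(c["mount"])
for n in("ball","bolt","bolt_handle"):
  for r in silhouettes(n,"wrist")[:2]:
    y,x=np.nonzero(r["region"]);print(n,round(r["score"],2),r["box"],x.mean(),y.mean())
E
```

```text
time_s: 2.65
tool_pos: [640.8, 117.3, 273.0]
ee_rot: [0.681, 0.732, -0.0, -0.0]
ft_force: [-0.7, 1.1, -1.1]
finger_gap: 0.004
grasp_force: 0.0
{'K': array([[297.31863964,   0.        , 254.07518046],
       [  0.        , 297.31863964, 190.69246894],
       [  0.        ,   0.        ,   1.        ]]), 'mount': array([[ 5.76424898e-04, -9.45115985e-01, -3.26734514e-01,
         8.41203506e+01],
       [ 9.99999822e-01,  4.94183276e-04,  3.34719099e-04,
        -6.19776021e-01],
       [-1.54881639e-04, -3.26734649e-01,  9.45116102e-01,
        -1.44196928e+02],
       [ 0.00000000e+00,  0.00000000e+00,  0.00000000e+00,
         1.00000000e+00]])}
0.0018678745073744119 [-0.53876749  0.4928608   0.41060859  1.75166754 -0.23474969  0.94599079
  0.03782378]
ball 0.74 [248.6, 226.5, 13.3, 7.6] 254.2012195121951 232.140243902439
bolt 0.9 [160.2, 223.1, 106.4, 44.3] 212.71544715447155 250.92845528455285
bolt_handle 0.62 [247.2, 228.5, 19.8, 12.2] 254.67123287671234 232.5958904109589
```

View pics/w1.png

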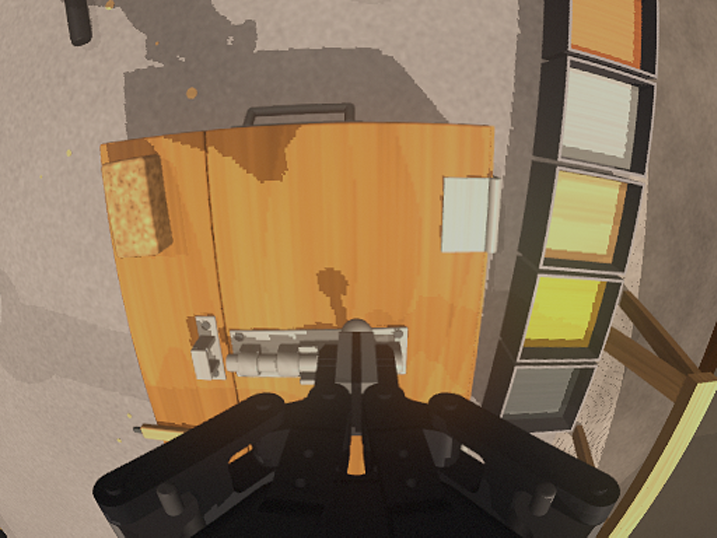

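The wrist view shows the ball peeking out at (354,325), right in line with the shut fingers in x, so x is aligned. I'll descend to its left and then push it up.

```bash
python3 -m pendant '[[0,0,0.04,0,0],[0,0,0.04,0,0],[0,0,0.011,0,0],[0,0,0,0,0],[-0.01,0,0,0,0],[-0.01,0,0,0,0],[-0.008,0,0,0,0],[-0.006,0,0,0,0],[-0.006,0,0,0,0]]' ; python3 -m pendant '[[-0.005,0,-0.001,0,0],[-0.004,0,-0.001,0,0],[-0.003,0,0,0,0],[0,0,0,0,0],[0,0,0,0,0]]'
python3 - <<'E'
from h import *
a=grab_frame("top");w=grab_frame("wrist")
for cam in("wrist","top"):
 for n in("ball","bolt_handle"):
  for r in silhouettes(n,cam)[:2]:
    y,x=np.nonzero(r["region"]);print(cam,n,round(r["score"],2),r["box"],x.mean(),y.mean())
save("w2",w,s=1.4)
E
```

```text
time_s: 3.75
tool_pos: [647.0, 94.2, 188.5]
ee_rot: [0.677, 0.736, 0.011, -0.004]
ft_force: [-5.8, 51.1, 41.3]
finger_gap: -0.003
grasp_force: 26.6
time_s: 4.25
tool_pos: [644.5, 64.9, 185.0]
ee_rot: [0.682, 0.732, 0.0, 0.0]
ft_force: [-0.6, 0.1, -0.2]
finger_gap: 0.002
grasp_force: 0.2
wrist ball 0.6 [252.6, 309.0, 4.8, 12.4] 255.27906976744185 314.6744186046512
wrist bolt_handle 0.43 [147.1, 250.5, 110.5, 67.5] 187.80947255113026 264.8417653390743
top ball 0.73 [223.7, 128.3, 4.4, 29.0] 223.56410256410257 138.89743589743588
top bolt_handle 0.51 [340.3, 114.0, 21.5, 25.4] 351.26666666666665 124.62702702702703
top bolt_handle 0.42 [257.5, 170.5, 6.0, 29.6] 259.5064935064935 184.52597402597402
```

View pics/w2.png

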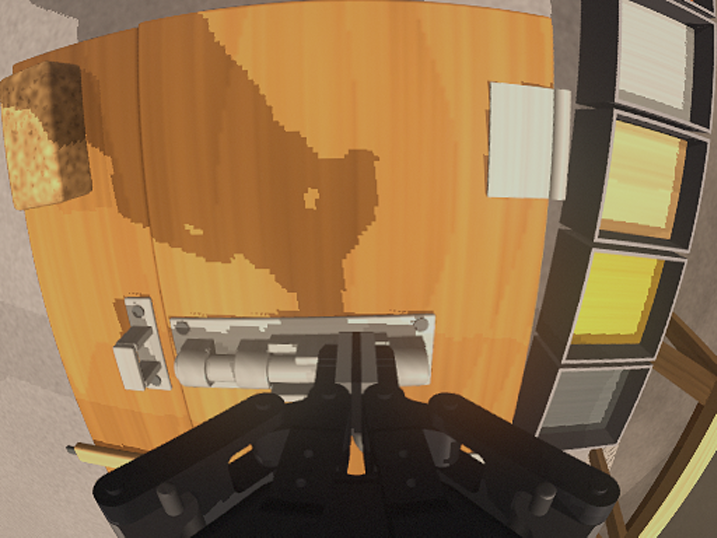

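The push loaded up briefly and then the ball swung up: no lying handle shows any more, and it must be hidden behind the fingers. I'll lift, open and look.

```bash
python3 -m pendant '[[0.005,0,-0.03,0,0],[0,0,-0.04,0,0],[0,0,-0.01,0,0.9],[0,0,0,0,0.9],[0,0,0,0,0.9],[0,0,0,0,0.9],[0,0,0,0,0.9]]'
python3 - <<'E'
from h import *
s=get_state();print(s["tool_pos"],yawerr())
w=grab_frame("wrist");a=grab_frame("scene");t=grab_frame("top")
for cam in("wrist","scene","top"):
 for n in("ball","bolt_handle"):
  for r in silhouettes(n,cam)[:2]:
    y,x=np.nonzero(r["region"]);print(cam,n,round(r["score"],2),r["box"],x.mean(),y.mean())
save("w3",w,(100,150,420,384),2)
E
```

```text
time_s: 5.25
tool_pos: [643.5, 71.4, 262.9]
ee_rot: [0.681, 0.732, -0.001, -0.001]
ft_force: [-0.4, -0.0, -0.3]
finger_gap: 0.845
grasp_force: 0.0
[643.45451497  71.42261675 262.92709857] 0.0014265955246126477
wrist ball 0.58 [253.8, 218.4, 21.6, 39.1] 265.1341463414634 241.53810975609755
wrist bolt_handle 0.55 [254.4, 221.4, 24.8, 37.2] 264.983844911147 241.65912762520193
scene bolt_handle 0.19 [157.0, 141.3, 29.4, 32.2] 170.10748299319727 158.2625850340136
top ball 0.47 [216.6, 127.1, 12.3, 5.3] 223.16666666666666 126.69047619047619
top bolt_handle 0.45 [217.6, 124.0, 8.6, 8.7] 223.0 126.91836734693878
```

View pics/w3.png

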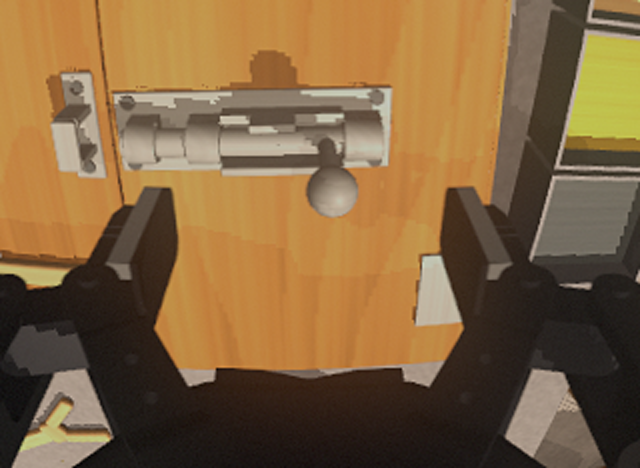

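The handle now stands up, with the ball at (266,245) and the stem root at (264,224). I'll compute both positions.

```bash
cat >> h.py <<'E'
def wray(u,v,s,z):
    c=calibration("wrist");K=np.array(c["K"]);M=np.array(c["mount"]);a=np.array([u-K[0,2],v-K[1,2]])/K[0,0];r=np.hypot(*a)
    d=np.r_[a/r*np.sin(r),np.cos(r)];R=Ro.from_quat(s["ee_rot"]).as_matrix();o=np.array(s["tool_pos"])+R@M[:3,3];d=R@M[:3,:3]@d
    return o+d*(z-o[2])/d[2]
E
python3 - <<'E'
from h import *
s=get_state();R=Ro.from_quat(s["ee_rot"]);T=np.array(s["tool_pos"])
im=lambda x,y:(100+x/2,150+y/2)
for n,(x,y),z in(("ball",(332,190),208),("root",(328,148),172),("rod f",(165,143),174),("clip f",(140,138),176),("bridge",(67,148),172),("tip of rod",(127,140),170)):
    p=wray(*im(x,y),s,z);print(n,p.round(1),"tool",R.inv().apply(p-T).round(1))
E
```

```text
ball [654.8  42.7 208. ] tool [-29.5   8.7  56.3]
root [654.3  43.5 172. ] tool [-28.6   8.2  92.3]
rod f [582.1  41.  174. ] tool [-25.9 -64.   90.3]
clip f [571.1  43.3 176. ] tool [-22.7 -74.7  88.3]
bridge [533.5  32.7 172. ] tool [ -30.6 -113.1   92.3]
tip of rod [563.2  38.9 170. ] tool [-26.6 -83.   94.3]
```

```bash
python3 -m pendant '[[-0.0295,0.0087,0,0,0.6],[0,0,0.03,0,0.6],[0,0,0.03,0,0.6],[0,0,0.016,0,0.6],[0,0,0,0,0.6],[0,0,0,0,0],[0,0,0,0,0],[0,0,0,0,0],[0,0,0,0,0],[0,0,0,0,0],[0,0,0,0,0]]'; python3 - <<'E'
from h import *
w=grab_frame("wrist")
save("w4",w,(100,150,420,384),2)
E
```

```text
time_s: 6.8
tool_pos: [654.9, 42.6, 189.2]
ee_rot: [0.681, 0.732, 0.0, 0.0]
ft_force: [-3.5, -0.6, 6.7]
finger_gap: 0.196
grasp_force: 58.6
```

View pics/w4.png

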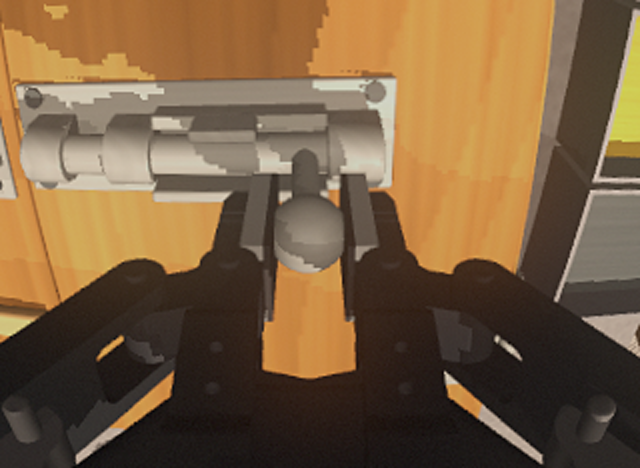

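The ball sits between the pads and is gripped. I'll press down and read the force.

```bash
python3 -m pendant '[[0,0,0.002,0,0],[0,0,0.002,0,0],[0,0,0.001,0,0],[0,0,0,0,0],[0,0,0,0,0]]';python3 -m pendant '[[0,0,0.001,0,0],[0,0,0.001,0,0],[0,0,0,0,0],[0,0,0,0,0]]'
```

```text
time_s: 7.35
tool_pos: [654.1, 41.8, 186.4]
ee_rot: [0.681, 0.732, 0.0, -0.0]
ft_force: [-13.4, -1.8, 28.4]
finger_gap: 0.194
grasp_force: 60.5
time_s: 7.75
tool_pos: [654.3, 41.2, 186.0]
ee_rot: [0.681, 0.732, 0.001, 0.0]
ft_force: [-16.8, -3.2, 41.2]
finger_gap: 0.194
grasp_force: 61.6
```

Lid is on its stop. I'll ease the press a little and slide toward the keeper.

```bash
python3 -m pendant '[[0,-0.003,-0.001,0,0],[0,-0.003,0,0,0],[0,-0.003,0,0,0],[0,-0.003,0,0,0],[0,-0.003,0,0,0],[0,0,0,0,0]]';python3 -m pendant '[[0,-0.003,0,0,0],[0,-0.003,0,0,0],[0,-0.003,0,0,0],[0,-0.002,0,0,0],[0,0,0,0,0]]'
```

```text
time_s: 8.35
tool_pos: [643.8, 41.0, 186.5]
ee_rot: [0.681, 0.732, 0.004, 0.003]
ft_force: [-1.3, -0.6, 24.0]
finger_gap: 0.196
grasp_force: 59.9
time_s: 8.85
tool_pos: [633.1, 40.2, 186.5]
ee_rot: [0.681, 0.732, 0.004, 0.004]
ft_force: [-0.1, -1.9, 23.9]
finger_gap: 0.192
grasp_force: 60.0
```

```bash
python3 -m pendant '[[0,-0.003,0,0,0],[0,-0.003,0,0,0],[0,0,0,0,0],[0,0,0,0,0]]';python3 -m pendant '[[0,-0.003,0,0,0],[0,-0.003,0,0,0],[0,-0.003,0,0,0],[0,0,0,0,0]]'
```

```text
time_s: 9.25
tool_pos: [627.1, 39.7, 186.4]
ee_rot: [0.681, 0.732, 0.004, 0.003]
ft_force: [-0.4, -1.7, 24.6]
finger_gap: 0.198
grasp_force: 60.0
time_s: 9.65
tool_pos: [618.1, 39.1, 186.5]
ee_rot: [0.681, 0.732, 0.004, 0.004]
ft_force: [-0.3, -1.9, 25.6]
finger_gap: 0.195
grasp_force: 60.0
```

Past the keeper, after 36 mm of travel. On to the end stop.

```bash
python3 -m pendant '[[0,-0.003,0,0,0],[0,-0.002,0,0,0],[0,0,0,0,0],[0,0,0,0,0]]';python3 -m pendant '[[0,-0.002,0,0,0],[0,-0.001,0,0,0],[0,0,0,0,0],[0,0,0,0,0]]'
python3 - <<'E'
from h import *
w=grab_frame("wrist")
save("w5",w,(100,150,420,384),2)
E
```

```text
time_s: 10.05
tool_pos: [613.3, 38.7, 186.4]
ee_rot: [0.681, 0.732, 0.004, 0.004]
ft_force: [0.2, -1.9, 26.2]
finger_gap: 0.197
grasp_force: 60.1
time_s: 10.45
tool_pos: [612.3, 38.8, 186.6]
ee_rot: [0.681, 0.732, 0.005, 0.005]
ft_force: [7.1, -2.1, 20.9]
finger_gap: 0.197
grasp_force: 59.7
```

View pics/w5.png

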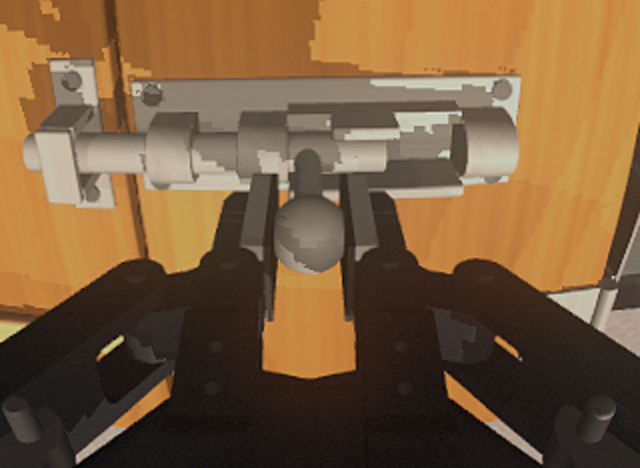

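The rod's end now shows left of the bridge at (30,152), so the bolt is home. I'll release, rise, go round to the right of the ball and shut.

```bash
python3 -m pendant '[[0,0,0,0,0.5],[0,0,0,0,0.5],[0,0,0,0,0.5],[0,0,-0.03,0,0.5],[0,0,-0.03,0,0.5],[-0.03,0,0,0,0.5],[-0.012,0,0,0,0],[0,0,0,0,0],[0,0,0,0,0],[0,0,0,0,0]]'; python3 - <<'E'
from h import *
s=get_state();print(s["tool_pos"],yawerr());w=grab_frame("wrist");save("w6",w,(100,150,420,384),2)
E
```

```text
time_s: 11.5
tool_pos: [608.7, -1.5, 241.5]
ee_rot: [0.68, 0.733, -0.0, -0.001]
ft_force: [-0.4, 0.8, -0.7]
finger_gap: 0.001
grasp_force: 0.0
[608.67188036  -1.54849456 241.4786898 ] 0.0024601431815321484
```

View pics/w6.png

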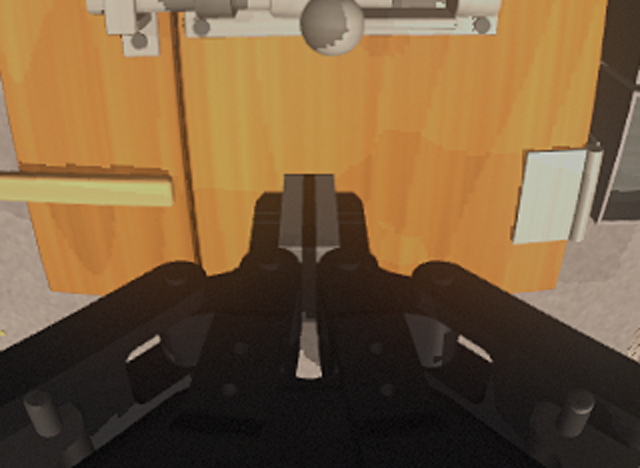

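```bash
python3 - <<'E'
from h import *
s=get_state();R=Ro.from_quat(s["ee_rot"]);T=np.array(s["tool_pos"])
p=wray(266,162.5,s,206);print(p.round(1),R.inv().apply(p-T).round(1))
E
```

```text
[612.5  39.4 206. ] [40.5  6.8 35.6]
```

```bash
python3 -m pendant '[[0,0.006,0.026,0,0],[0,0,0.026,0,0],[0,0,0,0,0],[0.008,0,0,0,0],[0.008,0,0,0,0],[0.006,0,0,0,0],[0.005,0,0,0,0],[0.004,0,0,0,0]]'; python3 -m pendant '[[0.004,0,0,0,0],[0.004,0,0,0,0],[0.004,0,0,0,0],[0.004,0,0,0,0],[0,0,0,0,0]]'
```

```text
time_s: 12.35
tool_pos: [613.0, 29.2, 191.0]
ee_rot: [0.681, 0.733, 0.0, 0.0]
ft_force: [-0.5, -0.1, 0.1]
finger_gap: 0.0
grasp_force: 0.4
time_s: 12.85
tool_pos: [611.4, 45.3, 190.1]
ee_rot: [0.681, 0.733, -0.0, -0.0]
ft_force: [-0.6, -0.1, 0.6]
finger_gap: 0.002
grasp_force: 0.0
```

```bash
python3 -m pendant '[[0.003,0,0,0,0],[0.003,0,0,0,0],[0.002,0,0,0,0],[0.001,0,0,0,0],[0,0,0,0,0]]'; python3 -m pendant '[[-0.004,0,-0.004,0,0],[-0.02,0,-0.03,0,0],[-0.03,0,-0.03,0,0],[-0.03,0,0,0,0],[0,0,0,0,0],[0,0,0,0,0]]'; python3 - <<'E'
from h import *
s=get_state();w=grab_frame("wrist");save("w7",w,(100,50,420,290),2)
t=grab_frame("top")
for r in silhouettes("ball","wrist")[:1]:
    b=r["region"];y,x=np.nonzero(b);print(r["score"],x.mean(),y.mean());print(wray(x.mean(),y.mean(),s,188).round(1))
E
```

```text
time_s: 13.35
tool_pos: [610.9, 53.7, 190.3]
ee_rot: [0.681, 0.733, 0.0, -0.0]
ft_force: [-0.6, -0.4, -0.8]
finger_gap: -0.003
grasp_force: 0.2
time_s: 13.95
tool_pos: [617.0, -31.0, 254.7]
ee_rot: [0.681, 0.732, 0.0, 0.0]
ft_force: [0.5, 0.8, 0.4]
finger_gap: 0.001
grasp_force: 0.0
0.97 254.128125 68.59479166666667
[609.3  69.3 188. ]
```

View pics/w7.png

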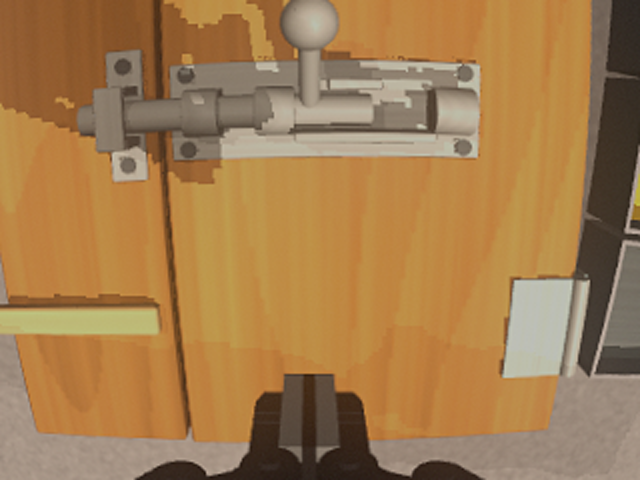

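```bash
python3 - <<'E'
from h import *
s=get_state();p=wray(255,61,s,188);r=wray(100+340/2,50+108/2,s,170);print(p.round(1),r.round(1),(p-r)@CY)
E
```

```text
[609.   76.7 188. ] [622.7  46.5 170. ] 31.110376756954157
```

The handle lies in the front notch and the rod is through the bridge. I'll give it one more short nudge so it lies fully down.

```bash
python3 -m pendant '[[0.03,0,0,0,0],[0.03,0,0.03,0,0],[0.018,0,0.03,0,0],[0.005,0,0.004,0,0],[0.003,0,0.001,0,0],[0.002,0,0,0,0],[0,0,0,0,0]]'; python3 -m pendant '[[0.002,0,0,0,0],[0.001,0,0,0,0],[0,0,0,0,0]]'
```

```text
time_s: 14.8
tool_pos: [611.5, 56.7, 190.6]
ee_rot: [0.681, 0.732, 0.001, 0.001]
ft_force: [-1.0, 1.0, -0.5]
finger_gap: 0.001
grasp_force: 0.0
time_s: 15.1
tool_pos: [610.6, 60.3, 189.7]
ee_rot: [0.681, 0.732, 0.0, 0.0]
ft_force: [0.7, -1.0, -0.5]
finger_gap: -0.0
grasp_force: 0.2
```

```bash
python3 -m pendant '[[0.002,0,0,0,0],[0.001,0,0,0,0],[0,0,0,0,0]]'; python3 -m pendant '[[0.002,0,0,0,0],[0,0,0,0,0],[0,0,0,0,0]]'
```

```text
time_s: 15.4
tool_pos: [610.4, 61.7, 189.5]
ee_rot: [0.681, 0.732, -0.0, 0.001]
ft_force: [1.1, -5.6, 1.3]
finger_gap: -0.003
grasp_force: 2.4
time_s: 15.7
tool_pos: [610.4, 62.1, 189.4]
ee_rot: [0.682, 0.732, -0.001, 0.001]
ft_force: [0.7, -10.7, 0.3]
finger_gap: 0.003
grasp_force: 3.8
```

Firm contact, so the handle is against its stop. I'll retreat and check.

```bash
python3 -m pendant '[[-0.006,0,-0.001,0,0],[-0.02,0,-0.03,0,0],[-0.03,0,-0.03,0,0],[-0.03,0,0,0,0],[0,0,0,0,0],[0,0,0,0,0]]'; python3 - <<'E'
from h import *
s=get_state();w=grab_frame("wrist")
for r in silhouettes("ball","wrist")[:1]:
    y,x=np.nonzero(r["region"]);print(r["score"],r["box"],x.mean(),y.mean(),wray(x.mean(),y.mean(),s,186).round(1))
for r in silhouettes("bolt","wrist")[:1]: print(r["box"])
save("w8",w,(100,30,420,270),2)
E
```

```text
time_s: 16.3
tool_pos: [616.2, -20.5, 250.3]
ee_rot: [0.681, 0.732, 0.0, -0.0]
ft_force: [-0.0, 1.3, 1.1]
finger_gap: -0.001
grasp_force: 0.0
0.65 [241.6, 55.8, 24.4, 59.0] 254.26136363636363 78.47520661157024 [609.   72.7 186. ]
[89.5, 0.9, 320.5, 281.6]
```

View pics/w8.png

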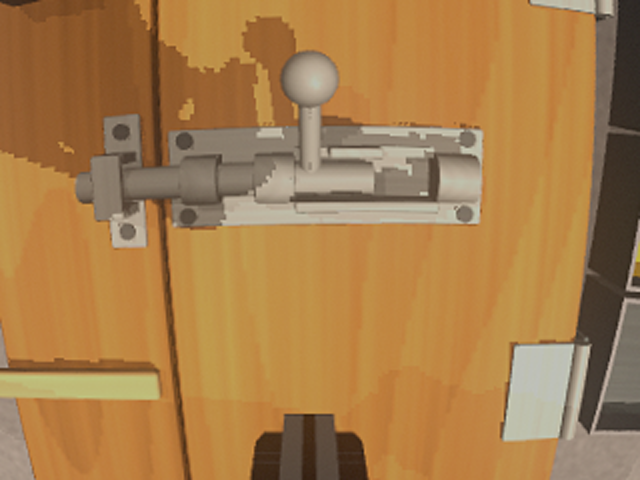

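The handle lies in the front notch with the ball at (310,79), the rod's end is past the bridge at (80,187), and nothing else has moved. Handing in.

```bash
python3 -c "
from cell import *
print(finish_job())"
```

```text
the job is handed in; nothing more can be done
None
```

I handed the job in at about 16 s: in the last picture the bolt is home under the keeper's bridge, the handle lies against its stop in the front notch, and the gripper is clear; the hand-in returned no verdict.

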